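# Raise the ladle rack by one rung and lock it

### The job

The hanging rack on the utensil stand is too low for the long ladle: lift its sliding section by the top bar until its gravity pawl has passed over the next rung up (the middle one, no higher), then lower it gently, never letting it drop or slam, until the pawl sits on that rung. While you still have it, press down with about 10 N (never more than 15) for half a second to prove that the lock holds, then let go and leave the section hanging on the pawl. Leave the mortar, colander, bowl and ladle where they are.

Things in the scene. Friction and masses are not known exactly. Their poses are not given: they have to be found in the camera images.
- stand: Fixed stand: teak base 150 (x) x 240 (y) x 12 mm; two uprights 16 mm square at y = +-88 mm, 206 mm high; three steel rungs 10 mm thick between them along y at x = 0. Axis heights above the counter: lowest 70 mm; the other two were set by hand, middle somewhere from 113 to 137 mm, top 186 to 192 mm (not measured for you). Origin: centre of the base's underside; z up.
- section (a joint): Height (m) of the aluminium sliding section above its lowest place; 0 at start, up to 0.135, noisy. With pawl 0.55 to 0.9 kg; slides freely, falls if let go. Pawl meets the middle rung from below at 0.025 to 0.049, has wholly passed it 29 mm later and sits on it when brought back down to 0.043 to 0.067; meets the top rung at 0.093 to 0.099. Past a rung, it blocks the way back.
- grip (a point): Centre of the section's top bar, to be held: bar along the stand's y, 12 mm thick (x), 16 mm high, 136 mm long, 25 mm in front (stand -x) of the rungs; 232 mm above the counter at the lowest, always above the uprights. 12 mm square stiles run down from it at y = +-62 mm; between them the space under the bar is free for 135 mm. Moves straight up; axes as the stand's.
- pawl: Steel gravity pawl on the section, origin on its hinge (along y) 153 mm below the bar's centre. Tooth 8 mm thick, 28 mm wide, reaches 28 mm to stand +x, 3 mm past the rungs' axis; counterweight roll behind. Level at rest. A rung from above tips the tooth down with about 1 N; past it, it swings level in 0.3 s and is stopped there: its flat underside then sits hard on the rung.
- mortar: Grey granite mortar with its pestle, 156 mm wide, 95 mm high, standing on the counter; origin at the centre of its underside. Leave alone.
- colander: Green plastic colander, 184 mm wide (222 mm over its two lugs), 75 mm high; origin at the centre of its underside. Leave alone.
- bowl: White enamel bowl, 140 mm wide, 60 mm high; origin at the centre of its underside. Leave alone.
- ladle: Stainless steel ladle lying on the counter: cup 80 mm wide and 32 mm high, handle 230 mm long to its -x; origin under the cup. Leave alone.

How it is judged:
By the outcome, as a careful person would: the job done as asked, in the order asked, and still so for the second after the job is handed in, with the robot touching nothing.
It also fails if it takes over 43 s, if anything falls off the work surface, if the arm or the gripper's body presses on something with over 40 N, if the wrist force passes 120 N, or if a joint passes its speed limit or range.

### The arm

A 6-joint arm with a two-finger parallel gripper is mounted at the origin on the work surface. World frame = base frame: x ahead of the robot, y to its left, z up, the work surface at z = 0. Lengths are in mm, angles in rad, forces in N, time in s.
With the tool pointing down it reaches from about 350 to 775 mm from the base axis. Payload 7.3 kg.
Tool frame: the origin (TCP) lies midway between the tips of the shut fingers; the grasp point (between the pads) lies 19 mm behind it; x points along the fingers, y is the direction in which the jaws open and shut, and the axes are right-handed (so a half turn about x gives the same grasp; the last joint's range is limited). The gripper opens to 92 mm and grips with 3 to 60 N. Pads are 19 mm wide; open, the fingers measure 130 mm over their backs; the gripper's body (75 mm by 190 mm) begins 47 mm behind the grasp point.
Start: joints at [-1.465, 0.342, 1.524, -0, 1.275, -0.146], TCP at [130.824, -508.461, 202.341] pointing down, gripper open.
Joint ranges: [-2.53, 2.53], [-0.77, 2.02], [0.04, 2.7], [-1, 4.14], [0.28, 2.66], [-3.11, 3.11]. Speed limits (rad/s): [2.57, 2.57, 3.14, 3.14, 3.14, 3.14].

### API

Orientations are given as [roll, pitch, yaw] about the fixed x, y, z axes, in that order (R = Rz(yaw) Ry(pitch) Rx(roll)).
In Python, from plant import bot gives the robot as it stands. The module is installed in compiled form; this text tells all that it offers.
- The arm moves only by the shell command python3 -m handwheel 'ROWS' [OPENING]. ROWS is JSON, a list that holds one entry, the list of rows, each a list of 4 numbers: the shift along the tool's x, y, z in cm, then the turn about the tool's x in rad. A call has 1 to 8 rows; each row shifts and turns the commanded pose from where the row before left it, along the tool's axes as they then stand; what a row does not reach is not made up. A row lasts 1/12 s, in which the tool goes at most 41.7 mm and 7.16 degrees, less where a joint would pass 70% of its speed; a pose out of reach is approached as far as the arm can. A call is refused whole if a number of a shift passes 4.17 or a number of a turn 0.125, either way. A call with a gripper value outside its range is refused whole. OPENING is the opening, from 0 (shut) to 1 (fully open), set as the call begins (- or left out, the last holds). The fingers move at their own pace and stop on an object; the grip force is fixed at half the most. Time passes only in rows, so rows that do not move let the fingers close. It gives the time, the measured TCP pose, the force and the opening at its end, in the units of the state.
- bot.get_obs(): the state, without advancing time (a new reading comes with each control period).
- bot.capture(name): name is "scene" or "top" or "wrist"; returns (picture, depth): 480x640x3 uint8, red, green, blue; 480x640 float32, mm along the optical axis (not along the pixel's ray), 0 where there is no reading.
- bot.camera_model(name): a dict with "fx", "fy", "cx", "cy" (pixels), "dist_coeffs" ([k1, k2, p1, p2, k3] as OpenCV has them; the pictures are not rectified), "position" and "rotation" of the camera in the world. Camera axes: x right, y down, z forward; pixel columns grow to the right and rows downward; lengths in mm; the calibration is good to about 2 mm. A picture is of the moment at which its call begins: read the wrist's pose just before it. camera_model takes no time and is no camera call; for the wrist camera it gives the pose at the moment of the call.
- bot.close_job(): hands the job in, once; it reports no verdict.
Trained networks look in the newest picture that a camera, given by its name, has taken for a name from the list of things; names that differ only in an ending like _2 or _b are one class to them, and where a whole thing is asked for, a point or a joint stands for the part that bears it (a point fixed in the world has none). Each returns a list of dicts, best first, with "conf" (0 to 1); they miss things now and then, are a little off and sometimes report something else, mostly with a low value. They report only what shows in the picture. A call takes as long as a camera call.
- bot.find_in(camera, label): "bbox" ([left, top, width, height] in pixels, round what is visible of it).
- bot.spot_point(camera, label): "point" ([column, row] in pixels: a listed point, or the origin of a listed thing).
The state is a dict: "time": time; "joint_positions": joint angles; "dq": joint speeds; "tau": joint torques, N m; "tool_pos": TCP position; "tcp_rot": TCP orientation; "contact_force": force on the tool from outside, world axes, zero at the start; "moment": the same for the moment, N m; "grip_width": finger opening in mm.
Only numpy, scipy, OpenCV 4.12 (cv2) and the standard library are available. Lean on these libraries where they do the work, as an engineer would, in place of code of your own. Each camera call takes 0.05 s, during which the arm holds its last target.

## Working session

There is one attempt and no reset: what is moved stays moved. The work goes in short steps, Python scripts to look and compute and a shell command to move; the robot and the scene stay as the last step left them, time stands still between calls to the robot, and variables do not carry over. Pictures are saved under pics/ and viewed, and the job is handed in when it is done.

```bash
mkdir -p pics
cat > h.py <<'E'
import numpy as np, cv2
from plant import bot
from scipy.spatial.transform import Rotation as R
def cam(n):
    m=bot.camera_model(n); K=np.array([[m['fx'],0,m['cx']],[0,m['fy'],m['cy']],[0,0,1.]])
    return m,K,np.array(m['dist_coeffs'],float),np.array(m['position'],float),np.array(m['rotation'],float)
def world(n,uv,d,c=None):
    m,K,D,p,Rm=c or cam(n)
    uv=np.array(uv,float).reshape(-1,1,2)
    q=cv2.undistortPoints(uv,K,D).reshape(-1,2)
    P=np.c_[q,np.ones(len(q))]*np.array(d,float).reshape(-1,1)
    return P@Rm.T+p
def save(n,im): cv2.imwrite('pics/'+n+'.png',im[:,:,::-1])
E
python3 - <<'E'
from h import *
o=bot.get_obs(); print(o)
for n in ['scene','top']:
    im,d=bot.capture(n); save(n+'0',im); np.save(n+'d.npy',d)
    m,K,D,p,Rm=cam(n); print(n,m)
    for l in ['stand','grip','pawl','section']:
        try:
            r=bot.spot_point(n,l)[:2]; print(l,r)
        except Exception as e: print(l,e)
E
```

```text
{'time': 0.0, 'joint_positions': array([-1.46501896e+00,  3.42726530e-01,  1.52500722e+00, -1.09774008e-05,
        1.27539866e+00, -1.46043129e-01]), 'dq': array([ 1.29269070e-03,  1.87698419e-05, -2.75500003e-04,  1.43059572e-04,
        3.27465829e-04,  4.40806862e-04]), 'tau': array([-1.29796455e-03, -4.31247103e+01, -2.44223410e+01,  7.15252245e-02,
        5.58954547e-02, -1.22830161e-04]), 'tool_pos': array([ 130.76199178, -507.99981387,  201.64643724]), 'tcp_rot': array([-1.71002222,  1.56925654,  1.68339413]), 'contact_force': array([0.24661431, 0.25044469, 0.14585708]), 'moment': array([ 0.01116249, -0.03222972, -0.02183458]), 'grip_width': 91.79752848025558}
scene {'fx': 499.8022437408277, 'fy': 499.8022437408277, 'cx': 323.1883372719913, 'cy': 244.1016483616004, 'dist_coeffs': array([0.03032144, 0.        , 0.        , 0.        , 0.        ]), 'position': array([1203.4363168 , -570.38471113,  871.94549032]), 'rotation': array([-2.21684747,  0.01518132,  0.93651462])}
stand [{'point': [366.1, 330.5], 'conf': 0.86}, {'point': [467.3, 252.9], 'conf': 0.38}]
grip [{'point': [408.9, 217.1], 'conf': 0.73}, {'point': [354.5, 244.1], 'conf': 0.66}]
pawl [{'point': [354.4, 299.5], 'conf': 0.56}]
section it knows: bowl, colander, grip, ladle, mortar, pawl, stand
top {'fx': 532.8252212131223, 'fy': 532.8252212131223, 'cx': 313.67362035913163, 'cy': 245.8663572641278, 'dist_coeffs': array([-0.16433337,  0.        ,  0.        ,  0.        ,  0.        ]), 'position': array([ 168.0335712 ,   -1.72389982, 1437.63662223]), 'rotation': array([-2.92090626, -0.00456668, -1.57866361])}
stand [{'point': [317.3, 210.2], 'conf': 0.77}, {'point': [166.0, 306.8], 'conf': 0.32}]
grip [{'point': [318.1, 195.6], 'conf': 0.82}]
pawl [{'point': [320.4, 211.0], 'conf': 0.82}]
section it knows: bowl, colander, grip, ladle, mortar, pawl, stand
```

View pics/scene0.png

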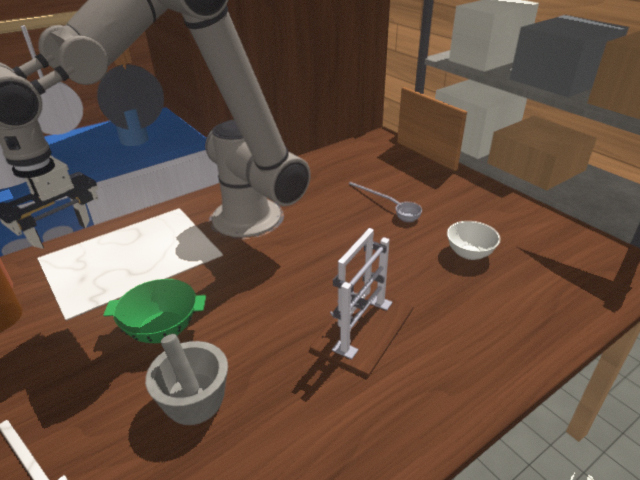

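View pics/top0.png

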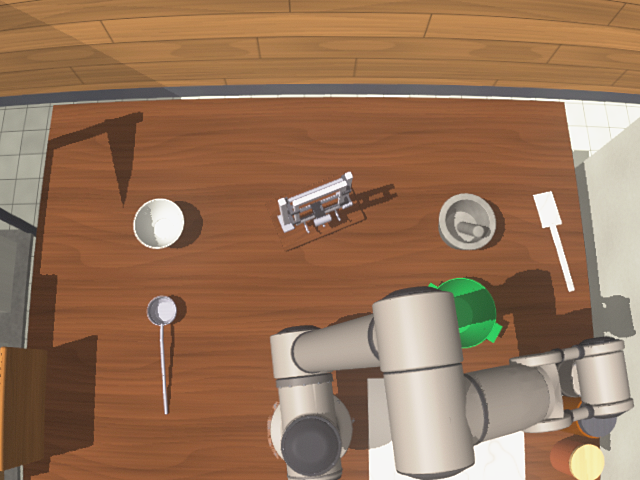

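```bash
sed -i "s/np.array(m\['rotation'\],float)$/R.from_euler('xyz',m['rotation']).as_matrix()/" h.py
python3 - <<'E'
from h import *
d=np.load('topd.npy'); ds=np.load('scened.npy')
def med(d,u,v,r=2):
    a=d[int(v)-r:int(v)+r+1,int(u)-r:int(u)+r+1]; a=a[a>0]; return np.median(a) if len(a) else 0
for uv in [(318.1,195.6),(317.3,210.2),(320,211),(100,100),(320,350)]: print('top',uv,world('top',uv,med(d,*uv)).round(1))
for uv in [(408.9,217.1),(354.5,244.1),(354,299),(366,330)]: print('scene',uv,world('scene',uv,med(ds,*uv)).round(1))
# high points from top
v,u=np.mgrid[0:480,0:640]; m=d>0
P=world('top',np.c_[u[m],v[m]],d[m]); 
s=(P[:,2]>180)&(P[:,0]>300)&(P[:,2]<260)
Q=P[s]; uu=np.c_[u[m],v[m]][s]
print(len(Q)); 
for i in range(0,len(Q),max(1,len(Q)//50)): print(uu[i],Q[i].round(0))
E
```

```text
top (318.1, 195.6) [[558.8 -20.7 237.6]]
top (317.3, 210.2) [[567.9 -20.6  85.4]]
top (320, 211) [[566.  -27.8  84. ]]
top (100, 100) [[1361.4  976.3 -741.9]]
top (320, 350) [[193.8 -17.9 459.3]]
scene (408.9, 217.1) [[338.3 371.4  24. ]]
scene (354.5, 244.1) [[321.  174.7   1.8]]
scene (354, 299) [[604.9 -62.1 133.3]]
scene (366, 330) [[603.1 -21.4  10.4]]
905
[349 172] [631. -98. 202.]
[346 175] [622. -90. 205.]
[341 177] [620. -78. 196.]
[347 178] [613. -92. 208.]
[351 179] [ 616. -103.  194.]
[335 181] [610. -63. 195.]
[332 182] [609. -56. 190.]
[329 183] [605. -49. 195.]
[326 184] [602. -41. 196.]
[344 184] [587. -83. 239.]
[335 185] [583. -61. 243.]
[322 186] [598. -31. 194.]
[340 186] [581. -73. 242.]
[324 187] [594. -36. 197.]
[342 187] [580. -78. 238.]
[323 188] [591. -34. 197.]
[341 188] [578. -75. 236.]
[320 189] [591. -26. 191.]
[341 189] [587. -77. 201.]
[316 190] [587. -16. 197.]
[334 190] [574. -59. 233.]
[311 191] [583.  -4. 200.]
[329 191] [569. -47. 241.]
[306 192] [583.   8. 194.]
[324 192] [565. -35. 246.]
[302 193] [579.  18. 197.]
[320 193] [565. -25. 239.]
[302 194] [576.  18. 199.]
[320 194] [560. -25. 247.]
[305 195] [574.  11. 197.]
[293 196] [572.  40. 195.]
[311 196] [557.  -4. 240.]
[296 197] [568.  33. 198.]
[314 197] [556. -11. 237.]
[295 198] [567.  35. 194.]
[313 198] [553.  -9. 237.]
[294 199] [563.  37. 198.]
[312 199] [553.  -6. 228.]
[295 200] [547.  34. 241.]
[280 201] [556.  71. 207.]
[298 201] [544.  27. 244.]
[286 202] [555.  57. 201.]
[281 203] [551.  69. 206.]
[302 203] [543.  17. 231.]
[299 204] [540.  25. 231.]
[298 205] [540.  27. 224.]
[281 207] [548.  70. 183.]
[293 208] [543.  40. 189.]
[291 210] [535.  45. 199.]
[299 211] [534.  25. 193.]
[291 214] [527.  45. 193.]
```

```bash
python3 - <<'E'
from h import *
d=np.load('topd.npy'); ds=np.load('scened.npy')
for n,d in (('top',d),('scene',ds)):
    v,u=np.mgrid[0:480,0:640]; m=d>0
    P=world(n,np.c_[u[m],v[m]],d[m])
    near=np.hypot(P[:,0]-575,P[:,1]+18)<150
    for lo,hi in ((220,260),(198,215),(176,198)):
        Q=P[near&(P[:,2]>lo)&(P[:,2]<hi)]
        c=Q[:,:2].mean(0); U,S,V=np.linalg.svd(Q[:,:2]-c,full_matrices=False)
        t=(Q[:,:2]-c)@V[0]; w=(Q[:,:2]-c)@V[1]
        print(n,lo,len(Q),c.round(1),'dir',V[0].round(3),'ang',np.degrees(np.arctan2(-V[0][0],V[0][1]))%180, 't',np.percentile(t,[1,50,99]).round(1),'mid',(c+V[0]*(t.min()+t.max())/2).round(1),'w',np.percentile(w,[2,98]).round(1),'z',np.percentile(Q[:,2],[5,50,95]).round(1))
    # base
    Q=P[near&(P[:,2]>8)&(P[:,2]<16)]; print(len(Q),Q.mean(0) if len(Q) else 0)
o=bot.get_obs(); T=R.from_euler('xyz',o['tcp_rot']).as_matrix(); print(T.round(3))
# also bar pixel line at known z: project ray to z=240
E
python3 - <<'E'
import cv2
a=cv2.imread('pics/top0.png')[150:260,250:400]; b=cv2.imread('pics/scene0.png')[220:380,300:430]
cv2.imwrite('pics/c1.png',cv2.resize(a,None,fx=5,fy=5,interpolation=2)); cv2.imwrite('pics/c2.png',cv2.resize(b,None,fx=3.7,fy=3.7,interpolation=2))
E
```

```text
top 220 356 [563.4 -22. ] dir [-0.365  0.931] ang 21.41589814189416 t [-68.5   1.   64.7] mid [564.1 -23.9] w [-7.3  5.2] z [229.1 240.3 244.7]
top 198 285 [577.3 -12. ] dir [ 0.372 -0.928] ang 21.826021662099436 t [-88.9 -19.6 100.7] mid [579.6 -17.7] w [-26.  17.] z [198.3 201.4 210.5]
top 176 265 [581.1 -16.9] dir [ 0.382 -0.924] ang 22.458231640388533 t [-94.9   1.3  93.1] mid [581.1 -16.8] w [-28.   14.5] z [182.9 194.8 197.8]
1934 [568.38773146 -14.4095766   12.37516004]
scene 220 408 [571.6 -34. ] dir [ 0.37  -0.929] ang 21.72186159638062 t [-75.    2.9  60.7] mid [569.  -27.4] w [-7.9  4.5] z [224.1 237.4 240.4]
scene 198 211 [585.8 -35.2] dir [ 0.37  -0.929] ang 21.71478210851808 t [-111.3   50.2   81.4] mid [580.2 -21.1] w [-18.4  21.6] z [198.2 204.  212.7]
scene 176 603 [586.  -27.6] dir [-0.379  0.926] ang 22.255554818268426 t [-88.1  -4.   96.9] mid [583.5 -21.4] w [-15.5  28.1] z [179.9 193.1 197.3]
3577 [610.80482635 -30.75177653  11.46285452]
[[-0.     0.249 -0.968]
 [ 0.    -0.968 -0.249]
 [-1.    -0.     0.   ]]
```

View pics/c1.png

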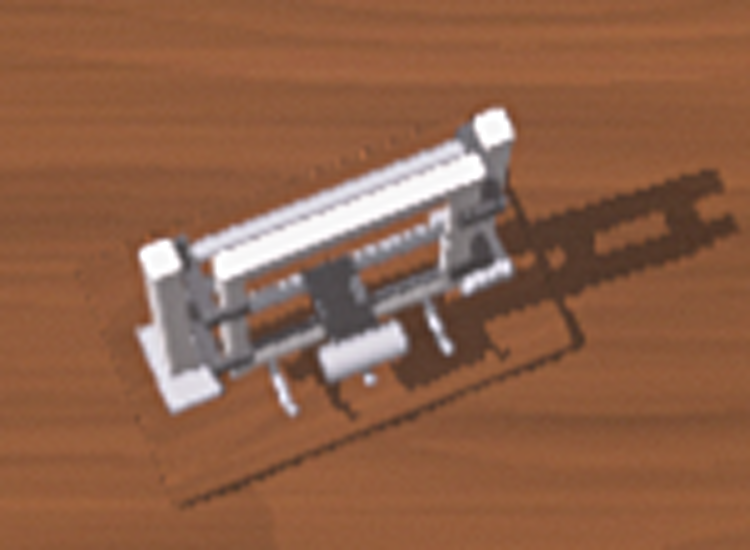

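View pics/c2.png

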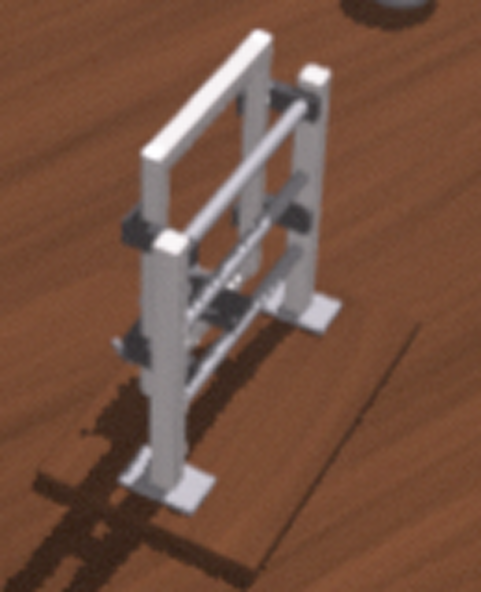

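```bash
python3 -m handwheel '[[[-1,0,0,-0.121],[-1,0,0,-0.121],[-1,0,0,-0.121],[-1,0,0,-0.121],[-1,0,0,-0.121],[-1,0,0,-0.121],[-1,0,0,-0.121],[-1,0,0,-0.121]]]' 1
python3 -m handwheel '[[[-1,0,0,-0.121],[-1,0,0,-0.121],[-1,0,0,-0.121],[-1,0,0,-0.121],[-1,0,0,-0.121],[-1,0,0,-0.121],[0,0,0,0]]]'
python3 - <<'E'
from h import *
o=bot.get_obs(); T=R.from_euler('xyz',o['tcp_rot']).as_matrix(); print(T.round(3),o['time'],o['joint_positions'],o['tool_pos'])
print(np.degrees(np.arctan2(T[1,1],T[0,1])), T.T@(np.array([565,-24,340])-o['tool_pos']))
E
```

```text
time: 1.07
tool_pos: [130.8, -508.4, 282.8]
tcp_rot: [0.598, 1.571, -1.318]
contact_force: [-0.5, -0.6, -0.3]
grip_width: 91.9
time: 1.65
tool_pos: [130.9, -509.1, 344.3]
tcp_rot: [-0.286, 1.567, -1.477]
contact_force: [-0.2, 0.6, 0.6]
grip_width: 91.8
[[ 0.     0.929  0.37 ]
 [-0.004  0.37  -0.929]
 [-1.    -0.001  0.004]] 1.65 [-1.46498837e+00  2.74286253e-01  1.23591852e+00 -4.58450321e-05
  1.62770253e+00 -1.84434247e+00] [ 130.88425604 -509.11506498  344.27076343]
21.735129221600967 [   2.63977566  582.90275712 -289.87713287]
```

```bash
python3 -m handwheel '[[[0,1.5,-0.75,0],[0,2.9,-1.45,0],[0,2.9,-1.45,0],[0,2.9,-1.45,0],[0,2.9,-1.45,0],[0,2.9,-1.45,0],[0,2.9,-1.45,0],[0,2.9,-1.45,0]]]'
python3 -m handwheel '[[[0,2.9,-1.45,0],[0,2.9,-1.45,0],[0,2.9,-1.45,0],[0,2.9,-1.45,0],[0,2.9,-1.45,0],[0,2.9,-1.45,0],[0,2.9,-1.45,0],[0,2.9,-1.45,0]]]'
python3 -m handwheel '[[[0,2.9,-1.45,0],[0,2.9,-1.45,0],[0,2.9,-1.45,0],[0,2.9,-1.45,0],[0,1.8,-0.9,0],[0,0,0,0],[0,0,0,0]]]'
python3 - <<'E'
from h import *
o=bot.get_obs(); T=R.from_euler('xyz',o['tcp_rot']).as_matrix(); print(T.round(3),o['time'],o['joint_positions'],o['tool_pos'])
c=cam('wrist'); im,d=bot.capture('wrist'); save('w1',im); np.save('w1d.npy',d); print(c[0])
print(bot.spot_point('wrist','grip')[:2])
v,u=np.mgrid[0:480,0:640]; m=d>0
P=world('wrist',np.c_[u[m],v[m]],d[m],c)
near=np.hypot(P[:,0]-575,P[:,1]+18)<150
for lo,hi in ((225,260),(232,260),(198,215),(176,198)):
    Q=P[near&(P[:,2]>lo)&(P[:,2]<hi)]
    if len(Q)<5: print(lo,len(Q)); continue
    q=Q[:,:2]-[565,-24]; b=np.array([.929,.37]); y=np.array([-.37,.929])
    V=np.linalg.svd(Q[:,:2]-Q[:,:2].mean(0),full_matrices=False)[2]
    print(lo,len(Q),V[0],'x',np.percentile(q@b,[1,5,50,95,99]).round(1),'y',np.percentile(q@y,[1,50,99]).round(1),'z',np.percentile(Q[:,2],[5,50,95]).round(1))
E
```

```text
time: 2.32
tool_pos: [294.6, -324.7, 341.6]
tcp_rot: [3.006, 1.57, 1.806]
contact_force: [0.7, 0.1, 0.1]
grip_width: 91.9
time: 2.98
tool_pos: [467.4, -131.7, 341.6]
tcp_rot: [-2.538, 1.57, 2.545]
contact_force: [0.2, -1.7, 0.3]
grip_width: 91.8
time: 3.57
tool_pos: [566.9, -21.4, 341.0]
tcp_rot: [-2.064, 1.568, 3.023]
contact_force: [0.1, -0.1, -0.8]
grip_width: 91.4
[[-0.002  0.931  0.366]
 [ 0.     0.366 -0.931]
 [-1.    -0.002 -0.001]] 3.5667 [-1.72668915e-01  3.65058890e-01  1.11587794e+00 -1.28898485e-04
  1.66301109e+00 -5.47211191e-01] [566.90980772 -21.36365422 341.01514949]
{'fx': 425.88076349776935, 'fy': 425.88076349776935, 'cx': 318.83455337141027, 'cy': 247.63991263997875, 'dist_coeffs': array([-0.02756356,  0.        ,  0.        ,  0.        ,  0.        ]), 'position': array([537.42801243,  54.07389998, 523.96703872]), 'rotation': array([2.8380327 , 0.00334281, 0.37543394])}
[{'point': [313.9, 236.6], 'conf': 0.85}]
225 3224 [ 0.37690226 -0.92625303] x [-6.9 -6.3 -0.9  4.3  4.9] y [-66.5   6.5  66.3] z [238.8 240.3 241.4]
232 3210 [ 0.37690713 -0.92625106] x [-6.9 -6.3 -0.9  4.3  4.9] y [-66.5   6.2  65.7] z [238.9 240.3 241.4]
198 1818 [ 0.39695953 -0.91783612] x [-12.  -10.4  20.   30.9  32.5] y [-94.9  72.6  94. ] z [198.2 200.2 207.3]
176 2762 [ 0.38420309 -0.92324861] x [-11.1  -4.4  22.9  28.5  31.4] y [-80.2   3.5  78.9] z [189.6 195.8 197.8]
```

View pics/w1.png

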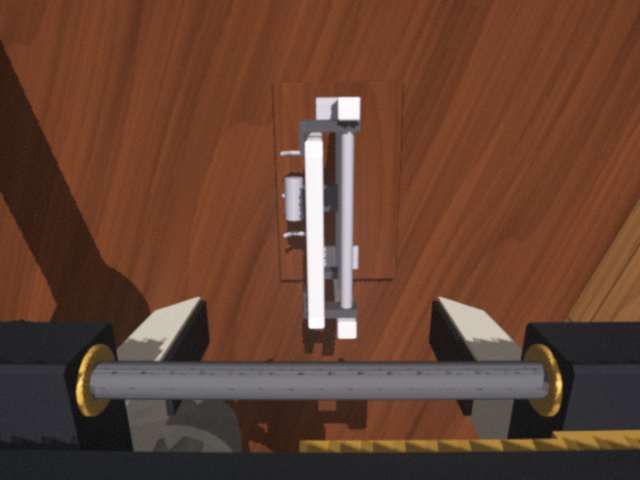

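```bash
python3 -m handwheel '[[[1.5,-0.19,0.09,-0.01],[2.5,-0.18,0.09,0],[2.5,0,0,0],[2,0,0,0],[1,0,0,0],[0,0,0,0]]]'
python3 - <<'E'
from h import *
ds=np.load('scened.npy'); dt=np.load('topd.npy'); dw=np.load('w1d.npy')
a=np.radians(22); bx=np.array([np.cos(a),np.sin(a)]); by=np.array([-bx[1],bx[0]])
o=np.array([564.1,-24.4])+25*bx
for n,d in (('scene',ds),('top',dt)):
    v,u=np.mgrid[0:480,0:640]; m=d>0
    P=world(n,np.c_[u[m],v[m]],d[m]); uv=np.c_[u[m],v[m]]
    x=(P[:,:2]-o)@bx; y=(P[:,:2]-o)@by; z=P[:,2]
    for off in (-3,0,3):
      for lo,hi in ((62,82),(105,145),(180,200)):
        s=(abs(x-off)<4)&(abs(y)<50)&(abs(y)>16)&(z>lo)&(z<hi)
        if s.sum()>5: print(n,off,lo,s.sum(),np.percentile(z[s],[5,50,95]).round(1),'x',x[s].mean().round(1))
    s=(abs(x)<16)&(y>-70)&(y<70)&(z>20)&(z<205)
    if n=='scene':
        h=np.histogram(z[s],bins=np.arange(20,206,5)); print(list(zip(h[1].astype(int),h[0])))
o=bot.get_obs(); T=R.from_euler('xyz',o['tcp_rot']).as_matrix(); print(o['tool_pos'],T.T@(np.array([564.1,-24.4,213])-o['tool_pos']),np.degrees(np.arctan2(T[1,1],T[0,1])))
E
```

```text
time: 4.17
tool_pos: [562.8, -26.5, 245.4]
tcp_rot: [-2.081, 1.567, 3.014]
contact_force: [0.7, -0.0, 0.6]
grip_width: 92.1
scene -3 62 37 [72.  73.5 80.2] x -1.1
scene -3 105 28 [133.  134.9 137.8] x -1.1
scene -3 180 33 [192.5 194.3 196.1] x -1.0
scene 0 62 70 [71.8 73.5 78.3] x 0.9
scene 0 105 67 [132.4 135.  137.8] x 1.0
scene 0 180 70 [191.6 194.3 196.6] x 0.8
scene 3 62 90 [68.8 73.3 76.6] x 3.1
scene 3 105 87 [130.6 134.  137.9] x 3.3
scene 3 180 90 [190.1 193.7 196.5] x 3.1
[(np.int64(20), np.int64(0)), (np.int64(25), np.int64(0)), (np.int64(30), np.int64(0)), (np.int64(35), np.int64(0)), (np.int64(40), np.int64(0)), (np.int64(45), np.int64(0)), (np.int64(50), np.int64(0)), (np.int64(55), np.int64(0)), (np.int64(60), np.int64(0)), (np.int64(65), np.int64(24)), (np.int64(70), np.int64(132)), (np.int64(75), np.int64(45)), (np.int64(80), np.int64(74)), (np.int64(85), np.int64(2)), (np.int64(90), np.int64(3)), (np.int64(95), np.int64(11)), (np.int64(100), np.int64(5)), (np.int64(105), np.int64(7)), (np.int64(110), np.int64(0)), (np.int64(115), np.int64(0)), (np.int64(120), np.int
[... 198 characters left out ...]
64(155), np.int64(0)), (np.int64(160), np.int64(0)), (np.int64(165), np.int64(0)), (np.int64(170), np.int64(0)), (np.int64(175), np.int64(0)), (np.int64(180), np.int64(4)), (np.int64(185), np.int64(13)), (np.int64(190), np.int64(163)), (np.int64(195), np.int64(63)), (np.int64(200), np.int64(0))]
top -3 62 37 [68.9 74.  78.9] x -0.8
top -3 105 19 [129.3 133.2 137.1] x -1.8
top -3 180 47 [192.3 196.8 199.4] x -1.5
top 0 62 60 [69.6 74.4 78.8] x 0.4
top 0 105 19 [129.3 133.2 137.1] x -1.8
top 0 180 75 [192.7 196.8 199.5] x 0.1
top 3 62 70 [70.2 74.4 78.7] x 2.5
top 3 180 62 [192.4 196.2 199.5] x 2.3
[562.8401055  -26.54564128 245.40252265] [32.39816297  2.08814824 -1.45370497] 21.93141901426883
```

```bash
python3 -m handwheel '[[[0,0.1,-0.1,0],[0.5,0.1,0,0],[1,0,0,0],[1,0,0,0],[0.5,0,0,0],[0.2,0,0,0],[0,0,0,0],[0,0,0,0]]]'
python3 - <<'E'
from h import *
o=bot.get_obs(); T=R.from_euler('xyz',o['tcp_rot']).as_matrix(); print(o['tool_pos'],T.T@(np.array([564.1,-24.4,213])-o['tool_pos']),o['contact_force'])
c=cam('wrist');im,d=bot.capture('wrist'); save('w2',im)
v,u=np.mgrid[0:480,0:640]; m=d>0
P=world('wrist',np.c_[u[m],v[m]],d[m],c)
Q=P[(np.hypot(P[:,0]-565,P[:,1]+24)<90)&(P[:,2]>230)&(P[:,2]<250)]
q=(Q-o['tool_pos'])@T
s=abs(q[:,1])<20; print(s.sum(),np.percentile(q[s][:,1],[1,5,50,95,99]),np.median(Q[s][:,2]))
E
```

```text
time: 4.83
tool_pos: [566.1, -24.2, 215.3]
tcp_rot: [0.39, 1.571, -0.796]
contact_force: [-0.1, -0.1, -0.5]
grip_width: 91.9
[566.10075142 -24.19252861 215.34420906] [ 2.34408784 -1.93228556 -0.55936702] [-0.06849202 -0.06717757 -0.54045883]
7378 [-7.52435011 -6.99449069 -1.55306689  3.74225809  4.24392131] 240.28724324897746
```

View pics/w2.png

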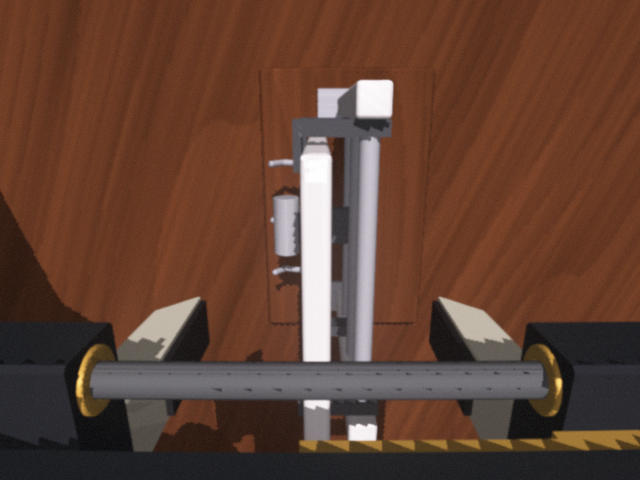

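```bash
python3 -m handwheel '[[[0.2,-0.15,0,0],[0,0,0,0]]]'
python3 -m handwheel '[[[0,0,0,0],[0,0,0,0],[0,0,0,0],[0,0,0,0],[0,0,0,0],[0,0,0,0],[0,0,0,0],[0,0,0,0]]]' 0
python3 - <<'E'
from h import *
o=bot.get_obs();print(o['tool_pos'],o['contact_force'],o['moment'],o['grip_width'])
E
```

```text
time: 5.05
tool_pos: [564.5, -24.9, 213.3]
tcp_rot: [0.122, 1.571, -1.064]
contact_force: [0.8, 0.4, 1.2]
grip_width: 91.4
time: 5.72
tool_pos: [564.6, -24.8, 213.3]
tcp_rot: [0.185, 1.571, -1.0]
contact_force: [-0.1, -0.2, 0.1]
grip_width: 43.1
[564.62505862 -24.77778394 213.3069484 ] [-0.13014    -0.23020966  0.12646418] [-0.02762066 -0.14794916  0.03023669] 43.068202076833295
```

```bash
python3 -m handwheel '[[[0,0,0,0],[0,0,0,0],[0,0,0,0],[0,0,0,0],[0,0,0,0],[0,0,0,0],[0,0,0,0],[0,0,0,0]]]' 0
python3 -m handwheel '[[[0,0,0,0],[0,0,0,0],[0,0,0,0]]]'
```

```text
time: 6.38
tool_pos: [565.0, -24.6, 213.3]
tcp_rot: [1.349, 1.57, 0.163]
contact_force: [4.0, 2.0, -1.8]
grip_width: 10.7
time: 6.63
tool_pos: [565.0, -24.6, 213.3]
tcp_rot: [1.374, 1.57, 0.188]
contact_force: [5.3, 2.0, -1.6]
grip_width: 10.8
```

```bash
python3 -m handwheel '[[[0,0.04,0,0],[-0.1,0,0,0],[-0.3,0,0,0],[-0.5,0,0,0],[-0.3,0,0,0],[-0.1,0,0,0],[0,0,0,0]]]'
python3 -m handwheel '[[[0,0,0,0]]]'
```

```text
time: 7.22
tool_pos: [565.0, -24.6, 225.4]
tcp_rot: [-2.132, 1.57, 2.966]
contact_force: [5.5, 1.5, -7.7]
grip_width: 10.9
time: 7.3
tool_pos: [564.9, -24.6, 225.2]
tcp_rot: [-2.157, 1.57, 2.941]
contact_force: [6.6, 1.8, -7.1]
grip_width: 10.7
```

```bash
python3 -m handwheel '[[[-0.3,0,0,0],[-0.5,0,0,0],[-0.5,0,0,0],[-0.4,0,0,0],[-0.4,0,0,0],[-0.3,0,0,0],[-0.3,0,0,0],[-0.3,0,0,0]]]'
for i in 1; do python3 -m handwheel '[[[-0.3,0,0,0],[-0.3,0,0,0],[-0.3,0,0,0],[-0.3,0,0,0]]]'; python3 -m handwheel '[[[-0.3,0,0,0],[-0.3,0,0,0],[-0.3,0,0,0],[-0.3,0,0,0]]]'; done
python3 - <<'E'
from h import *
im,d=bot.capture('scene'); save('s2',cv2.resize(im[180:380,270:450],None,fx=3,fy=3)); o=bot.get_obs(); print(o['tool_pos'],o['contact_force'])
E
```

```text
time: 7.97
tool_pos: [564.9, -24.6, 255.0]
tcp_rot: [-2.155, 1.569, 2.943]
contact_force: [7.3, 0.9, -9.7]
grip_width: 10.5
time: 8.3
tool_pos: [564.9, -24.6, 266.7]
tcp_rot: [-2.151, 1.569, 2.946]
contact_force: [6.5, 1.2, -9.9]
grip_width: 10.7
time: 8.63
tool_pos: [564.9, -24.6, 278.7]
tcp_rot: [-2.144, 1.569, 2.953]
contact_force: [7.0, 1.4, -9.9]
grip_width: 10.9
[564.9526018  -24.60598102 279.34740919] [ 4.69190287  1.03171928 -7.76548261]
```

View pics/s2.png

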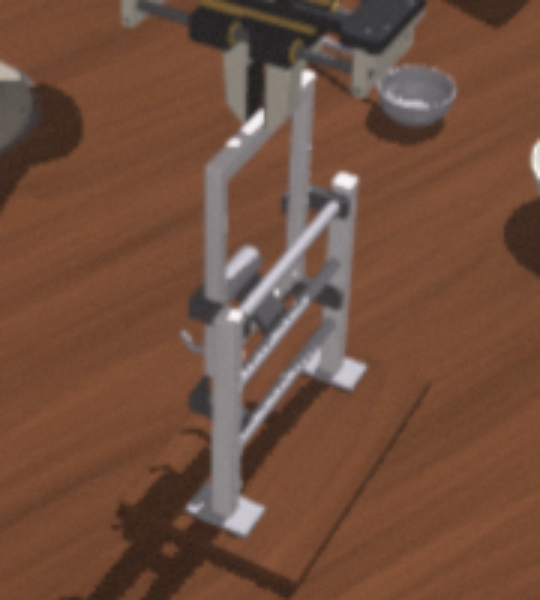

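```bash
python3 -m handwheel '[[[-0.3,0,0,0],[-0.3,0,0,0],[-0.3,0,0,0],[-0.3,0,0,0],[-0.2,0,0,0],[-0.1,0,0,0],[0,0,0,0],[0,0,0,0]]]'
python3 -m handwheel '[[[0,0,0,0],[0,0,0,0],[0,0,0,0],[0,0,0,0],[0,0,0,0]]]'
python3 - <<'E'
from h import *
im,d=bot.capture('scene'); save('s3',cv2.resize(im[180:380,270:450],None,fx=3,fy=3)); o=bot.get_obs(); print(o['tool_pos'],o['contact_force'])
E
```

```text
time: 9.35
tool_pos: [564.9, -24.6, 293.9]
tcp_rot: [-2.132, 1.569, 2.965]
contact_force: [6.3, 1.5, -8.2]
grip_width: 10.7
time: 9.77
tool_pos: [564.9, -24.6, 293.9]
tcp_rot: [-2.147, 1.569, 2.95]
contact_force: [6.0, 1.2, -7.9]
grip_width: 10.7
[564.93538387 -24.62106991 293.87347139] [ 5.96957899  0.83478592 -8.10679844]
```

View pics/s3.png

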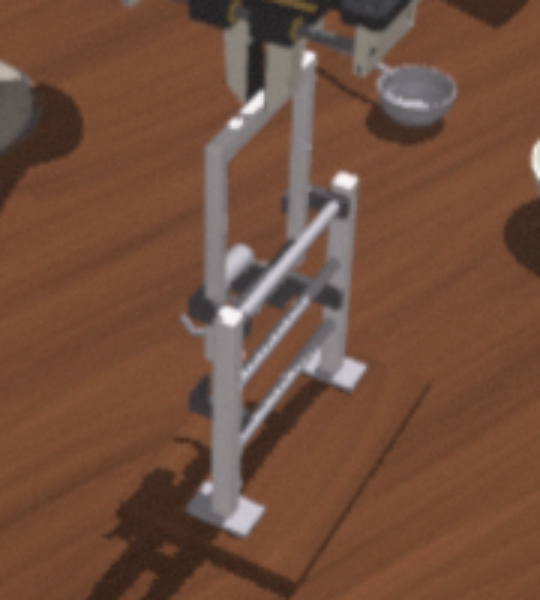

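```bash
python3 -m handwheel '[[[0.1,0,0,0],[0.2,0,0,0],[0.3,0,0,0],[0.3,0,0,0],[0.2,0,0,0],[0.2,0,0,0],[0.1,0,0,0],[0.05,0,0,0]]]'
python3 -m handwheel '[[[0.05,0,0,0],[0.05,0,0,0],[0.05,0,0,0]]]'
```

```text
time: 10.48
tool_pos: [564.9, -24.6, 279.2]
tcp_rot: [-2.15, 1.569, 2.947]
contact_force: [5.4, 1.7, -8.2]
grip_width: 10.7
time: 10.73
tool_pos: [564.9, -24.6, 277.9]
tcp_rot: [-2.111, 1.569, 2.986]
contact_force: [5.8, 1.2, -8.4]
grip_width: 10.8
```

```bash
python3 -m handwheel '[[[0.04,0,0,0],[0.03,0,0,0],[0.03,0,0,0]]]'
python3 -m handwheel '[[[0.03,0,0,0],[0.03,0,0,0]]]'
python3 -m handwheel '[[[0.03,0,0,0],[0.02,0,0,0]]]'
```

```text
time: 10.98
tool_pos: [564.9, -24.6, 276.9]
tcp_rot: [-2.141, 1.569, 2.957]
contact_force: [5.9, 1.1, -7.4]
grip_width: 10.4
time: 11.15
tool_pos: [564.9, -24.6, 276.3]
tcp_rot: [-2.134, 1.569, 2.964]
contact_force: [5.7, 0.8, -7.9]
grip_width: 10.7
time: 11.32
tool_pos: [564.9, -24.6, 275.8]
tcp_rot: [-2.154, 1.569, 2.943]
contact_force: [5.7, 0.9, -8.0]
grip_width: 10.8
```

```bash
python3 -m handwheel '[[[0.02,0,0,0],[0.02,0,0,0]]]'
python3 -m handwheel '[[[0.02,0,0,0],[0.02,0,0,0]]]'
python3 -m handwheel '[[[0.02,0,0,0],[0.02,0,0,0]]]'
```

```text
time: 11.48
tool_pos: [564.9, -24.6, 275.4]
tcp_rot: [-2.156, 1.569, 2.941]
contact_force: [6.0, 0.9, -7.4]
grip_width: 10.9
time: 11.65
tool_pos: [564.9, -24.6, 275.0]
tcp_rot: [-2.133, 1.569, 2.965]
contact_force: [6.3, 1.8, -7.6]
grip_width: 10.6
time: 11.82
tool_pos: [565.0, -24.6, 274.9]
tcp_rot: [-2.15, 1.569, 2.947]
contact_force: [5.1, 0.4, -6.3]
grip_width: 10.8
```

Contact seems to start at about 274.9 (the predicted value was 274.6). I'll keep going in fine steps.

```bash
python3 -m handwheel '[[[0.02,0,0,0],[0,0,0,0]]]'
python3 -m handwheel '[[[0.02,0,0,0],[0,0,0,0]]]'
```

```text
time: 11.98
tool_pos: [564.9, -24.6, 274.8]
tcp_rot: [-2.132, 1.57, 2.965]
contact_force: [5.0, 1.1, -7.1]
grip_width: 10.7
time: 12.15
tool_pos: [565.0, -24.6, 274.8]
tcp_rot: [-2.13, 1.57, 2.967]
contact_force: [5.0, 1.0, -5.7]
grip_width: 10.6
```

```bash
python3 -m handwheel '[[[0.03,0,0,0],[0,0,0,0]]]'
python3 -m handwheel '[[[0.03,0,0,0],[0,0,0,0]]]'
```

```text
time: 12.32
tool_pos: [565.0, -24.6, 274.8]
tcp_rot: [-2.111, 1.57, 2.987]
contact_force: [5.5, 1.1, -5.0]
grip_width: 10.6
time: 12.48
tool_pos: [565.0, -24.6, 274.7]
tcp_rot: [-2.033, 1.571, 3.065]
contact_force: [4.9, 2.3, -4.3]
grip_width: 11.0
```

```bash
python3 -m handwheel '[[[0.05,0,0,0],[0.05,0,0,0],[0,0,0,0]]]'
python3 -m handwheel '[[[0.04,0,0,0],[0.04,0,0,0],[0,0,0,0]]]'
```

```text
time: 12.73
tool_pos: [565.0, -24.6, 274.5]
tcp_rot: [0.875, 1.57, -0.311]
contact_force: [3.0, 0.5, 0.1]
grip_width: 10.5
time: 12.98
tool_pos: [565.1, -24.6, 274.4]
tcp_rot: [0.925, 1.569, -0.261]
contact_force: [1.6, 1.9, 5.7]
grip_width: 10.4
```

```bash
python3 -m handwheel '[[[0.03,0,0,0],[0.02,0,0,0],[0,0,0,0]]]'
```

```text
time: 13.23
tool_pos: [565.1, -24.6, 274.3]
tcp_rot: [0.939, 1.569, -0.247]
contact_force: [1.0, 1.7, 7.4]
grip_width: 10.8
```

```bash
python3 -m handwheel '[[[0.03,0,0,0],[0.01,0,0,0],[0,0,0,0]]]'
```

```text
time: 13.48
tool_pos: [565.1, -24.6, 274.3]
tcp_rot: [0.944, 1.568, -0.241]
contact_force: [-0.1, 1.1, 8.7]
grip_width: 10.6
```

```bash
python3 -m handwheel '[[[0.03,0,0,0],[0,0,0,0],[0,0,0,0]]]'
python3 -m handwheel '[[[0,0,0,0],[0,0,0,0]]]'
python3 -m handwheel '[[[0,0,0,0],[0,0,0,0]]]'
python3 -m handwheel '[[[0,0,0,0],[0,0,0,0]]]'
python3 -m handwheel '[[[0,0,0,0],[0,0,0,0]]]'
```

```text
time: 13.73
tool_pos: [565.1, -24.6, 274.2]
tcp_rot: [0.939, 1.568, -0.246]
contact_force: [-0.5, 1.7, 10.8]
grip_width: 11.1
time: 13.9
tool_pos: [565.1, -24.6, 274.2]
tcp_rot: [0.944, 1.568, -0.241]
contact_force: [0.7, 1.6, 9.0]
grip_width: 11.1
time: 14.07
tool_pos: [565.1, -24.7, 274.2]
tcp_rot: [0.932, 1.568, -0.253]
contact_force: [-0.9, 2.6, 10.3]
grip_width: 10.7
time: 14.23
tool_pos: [565.1, -24.6, 274.2]
tcp_rot: [0.948, 1.568, -0.238]
contact_force: [0.3, 2.5, 10.9]
grip_width: 11.0
time: 14.4
tool_pos: [565.1, -24.6, 274.2]
tcp_rot: [0.938, 1.568, -0.248]
contact_force: [0.8, 1.5, 11.3]
grip_width: 10.4
```

```bash
python3 -m handwheel '[[[-0.05,0,0,0],[-0.05,0,0,0],[-0.05,0,0,0],[-0.02,0,0,0],[0,0,0,0],[0,0,0,0]]]'
python3 - <<'E'
from h import *
im,d=bot.capture('scene'); save('s4',cv2.resize(im[180:380,270:450],None,fx=3,fy=3)); o=bot.get_obs(); print(o['tool_pos'],o['contact_force'])
E
```

```text
time: 14.9
tool_pos: [565.0, -24.6, 274.4]
tcp_rot: [0.863, 1.57, -0.323]
contact_force: [1.1, 0.6, 6.0]
grip_width: 10.7
[565.04847403 -24.63316888 274.36028848] [0.82901733 1.90179497 6.11356289]
```

View pics/s4.png

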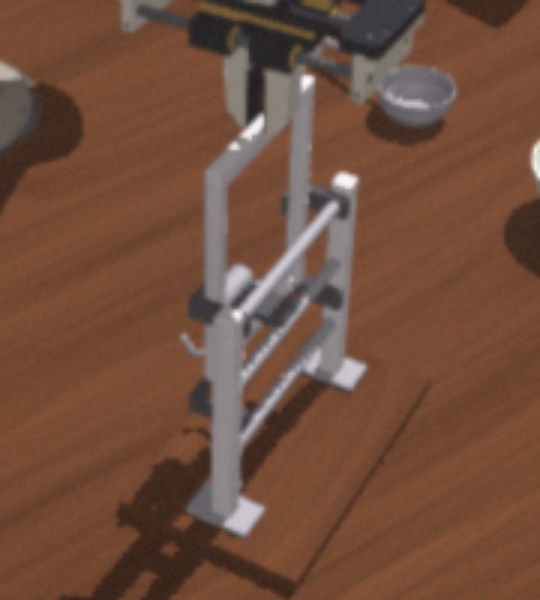

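```bash
python3 -m handwheel '[[[-0.04,0,0,0],[-0.04,0,0,0],[0,0,0,0]]]'
```

```text
time: 15.2
tool_pos: [565.0, -24.6, 274.5]
tcp_rot: [0.317, 1.571, -0.869]
contact_force: [2.4, 1.3, 3.8]
grip_width: 10.6
```

```bash
python3 -m handwheel '[[[-0.05,0,0,0],[0,0,0,0]]]'
python3 -m handwheel '[[[0,0,0,0],[0,0,0,0],[0,0,0,0],[0,0,0,0],[0,0,0,0],[0,0,0,0],[0,0,0,0],[0,0,0,0]]]' 1
python3 -m handwheel '[[[0,0,0,0],[0,0,0,0],[0,0,0,0],[0,0,0,0]]]'
```

```text
time: 15.37
tool_pos: [565.0, -24.6, 274.6]
tcp_rot: [-1.994, 1.57, 3.104]
contact_force: [3.6, 1.0, 0.9]
grip_width: 10.7
time: 16.03
tool_pos: [564.9, -24.6, 275.0]
tcp_rot: [-1.299, 1.571, -2.485]
contact_force: [-0.6, -0.5, 0.3]
grip_width: 59.5
time: 16.37
tool_pos: [565.0, -24.6, 275.0]
tcp_rot: [-0.21, 1.571, -1.396]
contact_force: [-0.4, 0.1, -0.4]
grip_width: 86.0
```

Released with clear fingers; retreat straight up and check.

```bash
python3 -m handwheel '[[[-0.5,0,0,0],[-1.5,0,0,0],[-2,0,0,0],[-2.5,0,0,0],[-2,0,0,0],[-1,0,0,0],[0,0,0,0],[0,0,0,0]]]'
python3 - <<'E'
from h import *
o=bot.get_obs(); print(o['tool_pos'],o['contact_force'],o['time'])
im,d=bot.capture('scene'); save('s5',im); save('s5c',cv2.resize(im[180:380,270:450],None,fx=3,fy=3))
c=cam('wrist'); iw,dw=bot.capture('wrist'); save('w5',iw)
v,u=np.mgrid[0:480,0:640]; m=dw>0
P=world('wrist',np.c_[u[m],v[m]],dw[m],c)
Q=P[(np.hypot(P[:,0]-565,P[:,1]+24)<75)&(P[:,2]>270)&(P[:,2]<320)]
print(len(Q),np.median(Q,0))
E
```

```text
time: 17.03
tool_pos: [565.1, -24.6, 370.2]
tcp_rot: [0.904, 1.57, -0.282]
contact_force: [0.2, -0.3, -0.7]
grip_width: 91.9
[565.06605761 -24.62057532 370.21961862] [ 0.21915756 -0.29110518 -0.71624904] 17.0333
4090 [561.44519269 -17.37363156 301.52421865]
```

View pics/s5c.png

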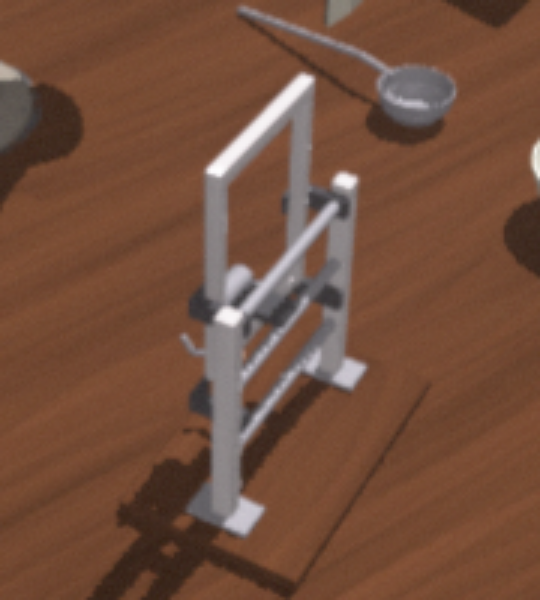

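View pics/s5.png

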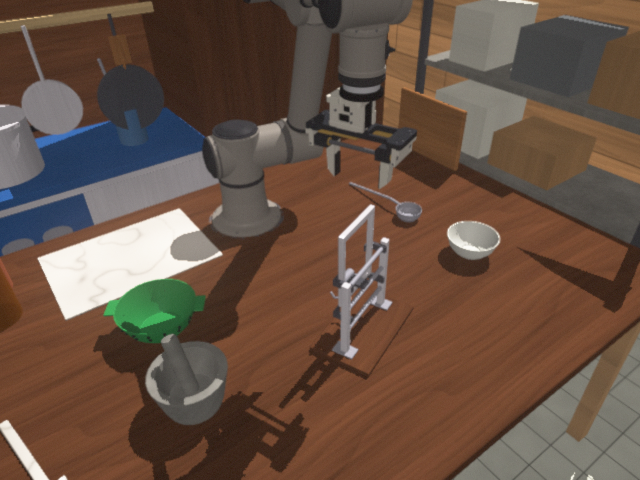

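The bar top is at 301.5 mm, up from 240.3. That is a rise of 61.2 mm, against about 61 mm predicted for sitting on the middle rung. The pawl looks level on the rung and the other objects haven't moved, so I'm handing it in.

```bash
python3 -c "
from plant import bot
print(bot.close_job())"
```

```text
the job is handed in; nothing more can be done
None
```

The rack's sliding section now hangs on its pawl on the middle rung, and I handed the job in at about 17 s of the 43 s allowed.

- **Lift and lower:** I lifted the section about 81 mm by the top bar, and the camera showed the pawl had swung level above the middle rung. I then lowered it in steps of 0.2–0.5 mm near the end. It touched down at the gripper height I had predicted, to within about 0.3 mm.
- **Lock test:** I pressed down for about 0.7 s with readings of 9.0 to 11.3 N, and the highest I saw was 11.3 N. Readings came only about every 0.17 s, so a brief peak between them would not show. The bar held, with the gripper height steady at 274.2 mm.
- **Release:** I eased the force to about 1 N, opened the gripper and moved straight up about 95 mm.
- **Last checks:** The bar's top was at 301.5 mm, against 240.3 mm at the start. That 61.2 mm rise matches the roughly 61 mm I had worked out for sitting on the middle rung. The pawl looked seated and nothing was touching the robot. By eye, the mortar, colander, bowl and ladle had not moved.

There was a sideways force of about 5–7 N while I held the bar, and a small correction did not remove it. It was gone after release. No check failed.

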